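# Load the bench press with the die that fits

### The arm

A 6-joint arm with a two-finger parallel gripper is mounted at the origin on the work surface. World frame = base frame: x ahead of the robot, y to its left, z up, the work surface at z = 0. Lengths are in m, angles in rad, forces in N, time in s.
With the tool pointing down it reaches from about 0.35 to 0.85 m from the base axis. Payload 8.1 kg.
Tool frame: the origin (TCP) lies on the centre line of the jaws, within the pads' length; the fingertips stand robot.tips_ahead ahead of it and the grasp point (between the pads) lies 6 mm ahead of it (robot.tips_ahead is the distance from the TCP to the fingertips, in m); z points along the fingers, y is the line along which they close (so a half turn about z gives the same grasp; the last joint's range is limited). The gripper opens to 93 mm and grips with 3 to 60 N. Pads are 15 mm wide; open, the fingers measure 128 mm over their backs; the gripper's body (75 mm by 188 mm) begins 65 mm behind the grasp point.
Start: joints at [1.255, 0.13, 1.488, -0, 1.523, -0.085], TCP at [0.137, 0.584, 0.214] pointing down, gripper open.
Joint ranges: [-2.96, 2.96], [-0.89, 2.26], [0.02, 2.5], [-1.34, 4.48], [0, 2.73], [-2.66, 2.66]. Speed limits (rad/s): [2.39, 2.39, 2.79, 3.14, 3.14, 3.14].

### API

Orientations are given as a rotation vector (axis times angle).
In Python, from plant import robot gives the robot as it stands.
- The arm moves only by the tool apply_moves, never from a script. Its arguments are lists of equal length, an entry for each row: "delta_pos": the shift along the tool's x, y, z in cm, a list of three; "twist": the turn about the tool's z in rad. A call has 1 to 8 rows; each row shifts and turns the commanded pose from where the row before left it, along the tool's axes as they then stand; what a row does not reach is not made up. A row lasts 1/8 s, in which the tool goes at most 62.5 mm and 10.7 degrees, less where a joint would pass 70% of its speed; a pose out of reach is approached as far as the arm can. A call with a gripper value outside its range is refused whole. "gripper" is the finger opening in cm, from 0 to 9.3, set as the call begins (left out, the last holds). The fingers move at their own pace and stop on an object; "squeeze" is the grip in N (left out, the last holds). Time passes only in rows, so rows that do not move let the fingers close. It gives the time, the measured TCP pose, the force, the opening and the grip force at its end, in the units of the state.
- robot.read_state(): the state, without advancing time (a new reading comes with each control period).
- robot.read_camera(name): name is "side" or "top"; returns a dict with "frame" (480x640x3 uint8, red, green, blue), "vertical_fov" (degrees; the focal length in pixels is half the picture's height over the tangent of half this angle, whatever the lens; pixels are square), "cx", "cy" (the principal point, pixels), "R" (3x3) and "t" (3): a world point X has camera coordinates R X + t. Camera axes: x right, y down, z forward; pixel columns grow to the right and rows downward; lengths in m; the calibration is good to about 2 mm. A picture is of the moment at which its call begins. There is no depth.
- robot.close_job(): hands the job in; it is judged then, once.
The state is a dict: "t": time; "q": joint angles; "dq": joint speeds; "joint_torque": joint torques, N m; "tool_pos": TCP position; "orientation": TCP orientation; "force": force on the tool from outside, world axes, zero at the start; "wrist_torque": the same for the moment, N m; "opening": finger opening in m; "gripper_force": force on a finger pad.
Only numpy, scipy, OpenCV 4.12 (cv2) and the standard library are available. Lean on these libraries where they do the work, as an engineer would, in place of code of your own. Each camera call takes 0.05 s, during which the arm holds its last target. There are 200 camera calls.

### The job

Swing the press arm right back out of the way, then pick out the one steel forming die that fits the horseshoe nest snugly and slide it along the bench, without lifting it, into the nest until it is fully home. Then bring the arm down onto the die, press firmly on the handle so the foot bears on the die, and leave the arm down. Leave the other dies and the tools on the bench where they are.

Things in the scene. Friction and masses are not known exactly. Their poses are not given: they have to be found in the camera images.
- nest: Bench press fixed to the bench. Origin: centre of its horseshoe nest, on the bench surface (the nest has no floor of its own). Steel U of inner radius 24.5 mm (49 mm wide), walls 12 mm high, 9 mm thick; round closed end at its +x, mouth at its -x, flaring from 49 mm wide at x = -13 mm to 72 mm at -40 mm. Behind it, x = 3 to 80 mm: grey base 16 mm high, 126 mm wide, with two cheeks 64 mm high
- press_arm (a joint): Angle of the press arm about a level hinge along the nest's y. 0: arm level, pointing to the nest's -x, its foot at the height of a die's top; grows as the arm swings up and back; 1.57: upright. Stops at -0.15 (foot down in an empty nest) and 1.75 (right back). Stiff: it stays where left; 2 to 3 N at the handle move it
- press_hinge (a point): Hinge axis of the press arm: 60 mm along +x from the nest's origin, 50 mm above the bench
- press_handle (a point): Centre of the handle at the arm's free end, 120 mm from the hinge: a black barrel 22 mm in diameter and 28 mm long, lying along the hinge direction (nest y). The arm behind it is a grey bar 16 mm wide and 12 mm thick. It can be pinched from above by its two ends all along its swing
- press_foot: Steel foot hanging under the press arm, self-levelling by a few degrees: a disc 24 mm in diameter with its lower face 26 mm below the origin. Origin: its pivot in the arm, 60 mm from the hinge; with the arm level it stands right over the nest's centre
- die_a: smallest forming die: plain bright steel puck, 28 mm diameter, 24 mm high, shallow ring marks on its top, standing on the bench; about 0.12 kg. Origin: centre of its underside
- die_b: second smallest forming die: plain bright steel puck, 37 mm diameter, 24 mm high, shallow ring marks on its top, standing on the bench; about 0.20 kg. Origin: centre of its underside
- die_c: second largest forming die: plain bright steel puck, 46 mm diameter, 24 mm high, shallow ring marks on its top, standing on the bench; about 0.31 kg. Origin: centre of its underside
- die_d: largest forming die: plain bright steel puck, 55 mm diameter, 24 mm high, shallow ring marks on its top, standing on the bench; about 0.44 kg. Origin: centre of its underside
- tin: bystander: small round aluminium tin, 30 mm diameter, 18 mm high. Origin: centre of its underside
- jar: bystander: amber jar, 40 mm diameter, 50 mm high, beside the press. Origin: centre of its underside
- handpiece: bystander: grinding handpiece lying along its x axis, about 175 mm long (-70 to +105), 21 mm thick, beside the press. Origin: its underside near mid-length
- hammer: bystander: hammer, 240 mm long, lying on the left of the bench
- brush: bystander: brush, 170 mm long, lying on the right of the bench
- driver: bystander: screwdriver, 160 mm long, lying on the left of the bench

How it is judged:
On the way, in this order (a step that is already met when the one before it is completed fails the run):
1. the press arm is swung right back (past 1.4 rad) (value of joint press_arm above 1.4 rad), for 0.2 s.
2. the fitting die stands fully home in the nest with the arm still up (horizontal distance between die_c and nest below 0.004 m and value of joint press_arm above 1 rad), for 0.2 s.
3. the press foot is pressed onto the die with more than 8 N (horizontal distance between die_c and nest below 0.004 m and contact force between press_foot and die_c above 8 N), for 0.3 s.
At the end, for the whole second after the job is handed in: The 46 mm die stands upright and at rest in the nest, within 4 mm of its centre; the press arm is left down on it (between -0.06 and 0.035 rad); the other three dies and the six tools are within 30 mm of where they started (horizontal distance between die_c and nest below 0.004 m and angle between die_c's own z axis and vertical below 0.06 rad and linear speed of die_c below 0.01 m/s and value of joint press_arm between -0.06 and 0.035 rad and velocity of joint press_arm below 0.05 rad/s and distance of each of die_a, die_b, die_d, tin, jar, handpiece, hammer, brush, driver from where it was at the start of the episode below 0.03 m); the robot touches nothing.
It fails at once if the fitting die is lifted off the bench by more than 12 mm (height (world z) of die_c above 0.012 m).
It fails at once if another die, or one of the bystanders, is moved by more than 30 mm (distance of any of die_a, die_b, die_d, tin, jar, handpiece, hammer, brush, driver from where it was at the start of the episode above 0.03 m).
It also fails if it takes over 72 s, if anything falls off the work surface, if the arm or the gripper's body presses on something with over 40 N, if the wrist force passes 120 N, or if a joint passes its speed limit or range.

## Working session

There is one attempt and no reset: what is moved stays moved. The work goes in short steps, Python scripts to look and compute and a tool call to move; the robot and the scene stay as the last step left them, time stands still between calls to the robot, and variables do not carry over. Pictures are saved under pics/ and viewed, at most 10 in all, crops included, and the job is handed in when it is done.

Besides the shell and the picture viewer there is one more tool, called after "Request:" as a command line: name --pt "numbers of a row" for each row, then --argument value for the rest. apply_moves: Moves the arm, as the interface text tells. Its arguments: {"type":"object","properties":{"delta_pos":{"type":"array"},"twist":{"type":"array"},"gripper":{"type":"number"},"squeeze":{"type":"number"}},"required":["delta_pos","twist"]}

```bash
mkdir -p pics; ls; cat > h.py <<'E'
import numpy as np, cv2, pickle
from plant import robot
def shot(n,tag):
    c=robot.read_camera(n); cv2.imwrite(f'pics/{tag}.png',cv2.cvtColor(c['frame'],cv2.COLOR_RGB2BGR)); pickle.dump(c,open(f'pics/{tag}.pkl','wb')); return c
def cam(tag): return pickle.load(open(f'pics/{tag}.pkl','rb'))
def ray(c,u,v):
    f=240/np.tan(np.radians(c['vertical_fov'])/2); R=np.array(c['R']);t=np.array(c['t'])
    return -R.T@t, R.T@np.array([(u-c['cx'])/f,(v-c['cy'])/f,1])
def atz(c,u,v,z):
    o,d=ray(c,u,v); return o+d*(z-o[2])/d[2]
def proj(c,X):
    f=240/np.tan(np.radians(c['vertical_fov'])/2); p=np.array(c['R'])@np.array(X)+np.array(c['t'])
    return np.array([c['cx']+f*p[0]/p[2],c['cy']+f*p[1]/p[2]])
def tri(c1,p1,c2,p2):
    o1,d1=ray(c1,*p1);o2,d2=ray(c2,*p2)
    s=np.linalg.lstsq(np.c_[d1,-d2],o2-o1,rcond=None)[0]
    a,b=o1+s[0]*d1,o2+s[1]*d2
    return (a+b)/2,np.linalg.norm(a-b)
E
python3 -c "
from h import *
for n in('top','side'):
    c=shot(n,n+'0');print(n,c['vertical_fov'],c['cx'],c['cy'],-np.array(c['R']).T@c['t'],c['R'])
print(robot.read_state(),robot.tips_ahead)"
```

```text
pics
top 48.57567419601832 324.8515046722244 238.30078979661513 [0.39894985 0.02329644 1.21943396] [[ 0.02862362 -0.99916372  0.02919853]
 [-0.98789737 -0.03273154 -0.15161606]
 [ 0.15244498 -0.02450535 -0.98800811]]
side 53.34502615192757 314.1839020897743 234.44026335917638 [-0.02383686 -0.89097252  0.66549529] [[ 0.83248115 -0.55404607 -0.00284544]
 [-0.26404919 -0.39222133 -0.88115859]
 [ 0.48708641  0.73429925 -0.47281228]]
{'t': 0.1, 'q': array([ 1.25458492e+00,  1.31089484e-01,  1.48913863e+00, -9.37715490e-06,
        1.52300645e+00, -8.54183352e-02]), 'dq': array([-0.00056417, -0.00070396, -0.00247221, -0.00013547,  0.00113082,
        0.00070576]), 'joint_torque': array([ 6.23226042e-04, -5.61350727e+01, -4.93087506e+01,  7.69230863e-02,
        2.93297460e-02, -7.54389976e-05]), 'tool_pos': array([0.13708283, 0.58360571, 0.2128075 ]), 'orientation': array([-3.61687370e-01, -3.12038142e+00,  2.52995725e-03]), 'force': array([-0.40252835, -0.65118831,  0.61883692]), 'wrist_torque': array([-0.03640444,  0.00085862, -0.02627859]), 'gripper_force': 0.0, 'opening': 0.09285529059478712} 0.025
```

View pics/top0.png

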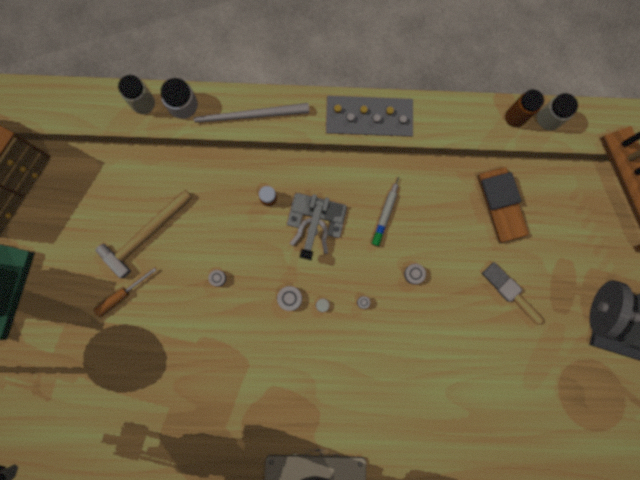

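View pics/side0.png

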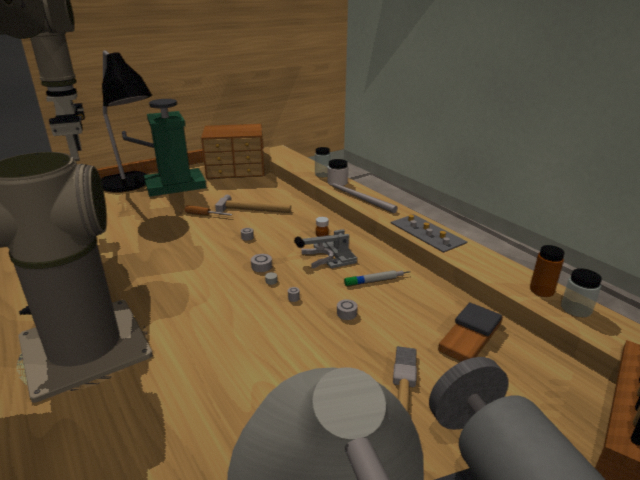

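The top view shows the press around (315,225) with its handle at (307,254). The pucks are at (217,278), (290,298), (364,302) and (415,273), and the tin is at (323,305). The jar is at (268,195) and the handpiece at (385,213). I'll zoom in on both views.

```bash
cat >> h.py <<'E'
def crop(tag,x,y,w,h,k,out):
    im=cv2.imread(f'pics/{tag}.png')[y:y+h,x:x+w]; im=cv2.resize(im,None,fx=k,fy=k,interpolation=cv2.INTER_CUBIC)
    im=np.clip(255*(im/255.)**0.6*1.1,0,255).astype('uint8')
    for i in range(0,w,20): cv2.putText(im,str(x+i),(i*k,8),0,.3,(0,0,255),1); cv2.line(im,(i*k,8),(i*k,14),(0,0,255),1)
    for i in range(0,h,20): cv2.putText(im,str(y+i),(0,i*k+4),0,.3,(0,0,255),1); cv2.line(im,(20,i*k),(26,i*k),(0,0,255),1)
    cv2.imwrite(f'pics/{out}.png',im)
E
python3 -c "
from h import *
crop('top0',240,180,200,140,4,'tc0'); crop('side0',235,205,190,125,4,'sc0')"
```

```text
(no output)
```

View pics/tc0.png

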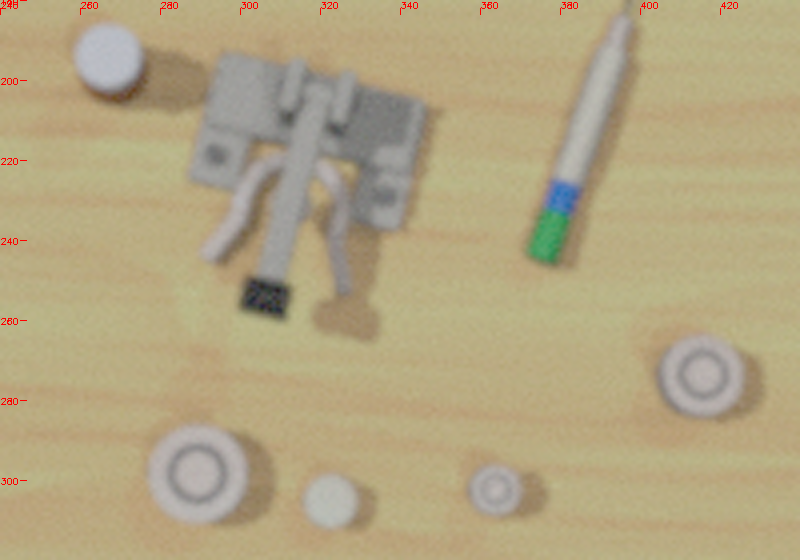

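View pics/sc0.png

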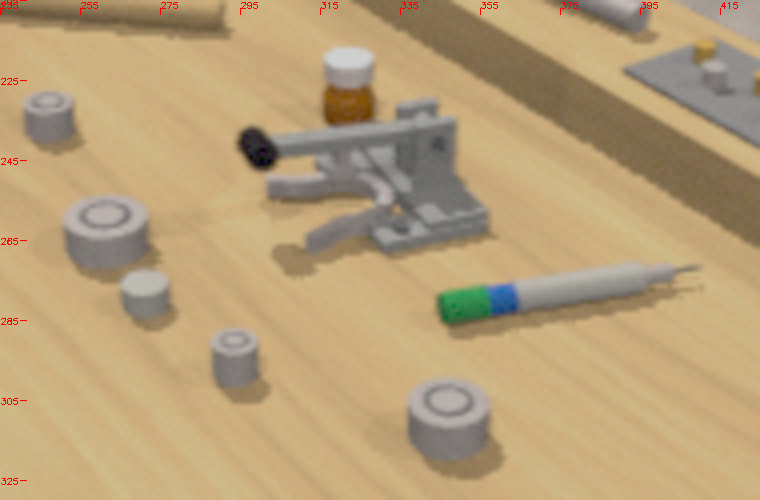

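Die diameters in the top view are about 25 px at (289.5,298), which is die_d, and 21.5 px at (415.8,273.8), about 48 mm, which is die_c. The side view agrees, with the die_c top at (347,305). Next I'll fit the press pose from features in both views.

```bash
cat > fit.py <<'E'
from h import *
from scipy.optimize import least_squares
T,S=cam('top0'),cam('side0')
for n,a,b in [('c',(415.75,273.75),(347,305.25)),('handle',(306.25,254.5),(299.5,242)),('tipL',(292.5,243.2),(302.5,251.2)),('tipR',(325.75,252),(313,265.75)),
   ('d',(289.5,298.25),(261.5,259))]:
    print(n,tri(T,a,S,b))
obs=[(T,(287.5,225.5),(3,63,16)),(T,(296.2,193),(80,63,16)),(T,(346.75,205),(80,-63,16)),(T,(340.75,237),(3,-63,16)),
(T,(292.5,243.2),(-40,40.5,12)),(T,(325.75,252),(-40,-40.5,12)),(S,(302.5,251.2),(-40,40.5,12)),(S,(313,265.75),(-40,-40.5,12)),
(T,(306.25,254.5),'h'),(S,(299.5,242),'h')]
def W(p,l):
    if l=='h': l=(60-120*np.cos(p[3]),0,50+120*np.sin(p[3]))
    c,s=np.cos(p[2]),np.sin(p[2]); x,y,z=np.array(l)/1e3
    return [p[0]+c*x-s*y,p[1]+s*x+c*y,z]
def res(p): return np.concatenate([proj(c,W(p,l))-o for c,o,l in obs])
r=least_squares(res,[.42,.05,0,.1],loss='soft_l1',f_scale=1.); print(r.x); print(r.fun.reshape(-1,2).round(1) if 0 else res(r.x).reshape(-1,2).round(1))
E
python3 fit.py
```

```text
c (array([ 0.50997473, -0.21464402,  0.02611348]), np.float64(0.0025308364071513624))
handle (array([0.54172907, 0.03354653, 0.06198372]), np.float64(0.0031959802745586134))
tipL (array([0.57247159, 0.06698257, 0.00837132]), np.float64(0.0011342255702281138))
tipR (array([ 0.55511448, -0.0102495 ,  0.00758879]), np.float64(0.0021260222457759933))
d (array([0.44672342, 0.06798871, 0.02537461]), np.float64(0.0029015157833785278))
[ 0.59951229  0.01951662 -0.20783426  0.10640854]
[[-0.2 -1.7]
 [-0.7 -1. ]
 [ 1.6 -0.2]
 [-0.1 -0.3]
 [-0.2  1.2]
 [ 1.   0.7]
 [-1.5 -0.8]
 [-1.1 -0.8]
 [ 1.2 -0.5]
 [-0.3  0.1]]
```

```bash
cat >> h.py <<'E'
from scipy.spatial.transform import Rotation as Ro
NEST=np.array([.5995,.0195]); YAW=-.208
def N(x,y,z):
    c,s=np.cos(YAW),np.sin(YAW); return np.array([NEST[0]+c*x-s*y,NEST[1]+s*x+c*y,z])
def st():
    s=robot.read_state(); print('t',round(s['t'],2),'pos',s['tool_pos'].round(4),'F',s['force'].round(1),'open',round(s['opening'],4),'grip',round(s['gripper_force'],1))
    R=Ro.from_rotvec(s['orientation']).as_matrix(); print('yaw of tool y',round(np.arctan2(R[1,1],R[0,1]),4),'tool z',R[:,2].round(3)); return s['tool_pos'],R
def go(X,twist=0):
    p,R=st(); d=(np.array(X)-p)*100
    print('total tool cm',((R@Ro.from_euler('z',twist).as_matrix()).T@d).round(2))
E
python3 -c "
from h import *
go([.541,.032,.15]);go([.541,.032,.15],-.023)"
```

```text
t 0.1 pos [0.1371 0.5836 0.2128] F [-0.4 -0.7  0.6] open 0.0929 grip 0.0
yaw of tool y 1.34 tool z [-0.001 -0.002 -1.   ]
total tool cm [-51.94 -44.45   6.35]
t 0.1 pos [0.1371 0.5836 0.2128] F [-0.4 -0.7  0.6] open 0.0929 grip 0.0
yaw of tool y 1.34 tool z [-0.001 -0.002 -1.   ]
total tool cm [-50.9  -45.63   6.35]
```

Request:
apply_moves --pt "0 0 0" --pt "-3.5 -3.1 0.4" --pt "-3.5 -3.1 0.4" --pt "-3.5 -3.1 0.4" --pt "-3.5 -3.1 0.4" --pt "-3.5 -3.1 0.4" --pt "-3.5 -3.1 0.4" --pt "-3.5 -3.1 0.4" --twist '[-0.023, 0, 0, 0, 0, 0, 0, 0]' --gripper 7.0 --squeeze 10

```text
t: 1.1
tool_pos: [0.3328, 0.3199, 0.1856]
orientation: [0.324, 3.125, 0.0]
force: [0.5, 0.4, 0.8]
opening: 0.0702
gripper_force: 0.0
```

Request:
apply_moves --pt "-3.5 -3.1 0.4" --pt "-3.5 -3.1 0.4" --pt "-3.5 -3.1 0.4" --pt "-3.5 -3.1 0.4" --pt "-3.5 -3.1 0.4" --pt "-3.5 -3.1 0.4" --pt "-3.5 -3.1 0.4" --pt "0 0 0" --twist '[0, 0, 0, 0, 0, 0, 0, 0]'

```text
t: 2.1
tool_pos: [0.528, 0.0558, 0.1571]
orientation: [-0.33, -3.123, 0.001]
force: [-0.5, -0.2, -0.9]
opening: 0.07
gripper_force: 0.0
```

```bash
python3 -c "
from h import *
go([.541,.032,.068])"
```

```text
t 2.1 pos [0.528  0.0558 0.1571] F [-0.5 -0.2 -0.9] open 0.07 grip 0.0
yaw of tool y 1.3603 tool z [-0.001 -0.001 -1.   ]
total tool cm [-1.77 -2.05  8.91]
```

Request:
apply_moves --pt "-1.77 -2.05 1.0" --pt "0 0 2.5" --pt "0 0 2.5" --pt "0 0 1.5" --pt "0 0 1.4" --pt "0 0 0" --twist '[0, 0, 0, 0, 0, 0]'

```text
t: 2.85
tool_pos: [0.5394, 0.0349, 0.0678]
orientation: [-0.325, -3.123, 0.0]
force: [-0.2, 0.5, 0.6]
opening: 0.0705
gripper_force: 0.0
```

Request:
apply_moves --pt "0 0 0" --pt "0 0 0" --pt "0 0 0" --pt "0 0 0" --pt "0 0 0" --pt "0 0 0" --twist '[0, 0, 0, 0, 0, 0]' --gripper 2.0 --squeeze 15

```text
t: 3.6
tool_pos: [0.5402, 0.0346, 0.0687]
orientation: [-0.326, -3.125, 0.0]
force: [-0.5, 0.5, 0.5]
opening: 0.0209
gripper_force: 0.0
```

```bash
python3 -c "
from h import *
st()
th0=np.arcsin(12/120);prev=None
for th in np.linspace(.106,1.7,21):
    c=(-120*np.cos(th)/10,120*np.sin(th)/10)
    if prev: print(round(th,2),'x',round(prev[0]-c[0],2),'z',round(prev[1]-c[1],2))
    prev=c
shot('top','t1');shot('side','s1')
crop('side1' if 0 else 's1',235,160,190,145,4,'sc1')"
```

```text
t 3.6 pos [0.5402 0.0346 0.0687] F [-0.5  0.5  0.5] open 0.0209 grip 0.0
yaw of tool y 1.3629 tool z [-0. -0. -1.]
0.19 x -0.14 z -0.95
0.27 x -0.21 z -0.93
0.35 x -0.29 z -0.91
0.42 x -0.36 z -0.89
0.5 x -0.43 z -0.85
0.58 x -0.5 z -0.82
0.66 x -0.56 z -0.78
0.74 x -0.62 z -0.73
0.82 x -0.67 z -0.68
0.9 x -0.73 z -0.62
0.98 x -0.77 z -0.56
1.06 x -0.82 z -0.5
1.14 x -0.85 z -0.43
1.22 x -0.88 z -0.36
1.3 x -0.91 z -0.29
1.38 x -0.93 z -0.22
1.46 x -0.95 z -0.14
1.54 x -0.95 z -0.07
1.62 x -0.96 z 0.01
1.7 x -0.95 z 0.09
```

View pics/sc1.png

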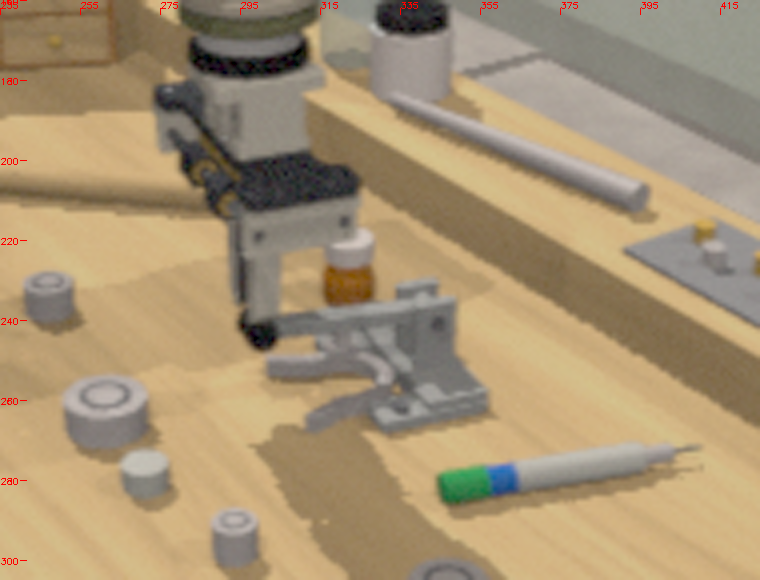

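```bash
python3 -c "
from h import *
S=cam('s1');T=cam('t1')
p,R=st()
for n,z in(('tips',.025),('grasp',.006)):
  for y in(-.01,.01):
    X=p+R@[0,y,z]; print(n,X.round(3),proj(S,X).round(1),proj(T,X).round(1))
print('handle fit',N(60-120*np.cos(.1064),0,50+0).round(3), proj(S,[.541,.033,.062]))
crop('t1',260,190,120,100,6,'tc1')"
```

```text
t 3.7 pos [0.5402 0.0346 0.0687] F [ 0.5 -0.7 -0.1] open 0.0203 grip 0.0
yaw of tool y 1.363 tool z [-0. -0. -1.]
tips [0.538 0.025 0.044] [299.6 250. ] [310.5 256.6]
tips [0.542 0.044 0.044] [297.  246.4] [301.8 254.5]
grasp [0.538 0.025 0.063] [299.5 243.6] [310.5 255.6]
grasp [0.542 0.044 0.063] [296.9 240.1] [301.7 253.4]
handle fit [-57.443  12.27   50.   ] [298.76295636 242.24080175]
```

View pics/tc1.png

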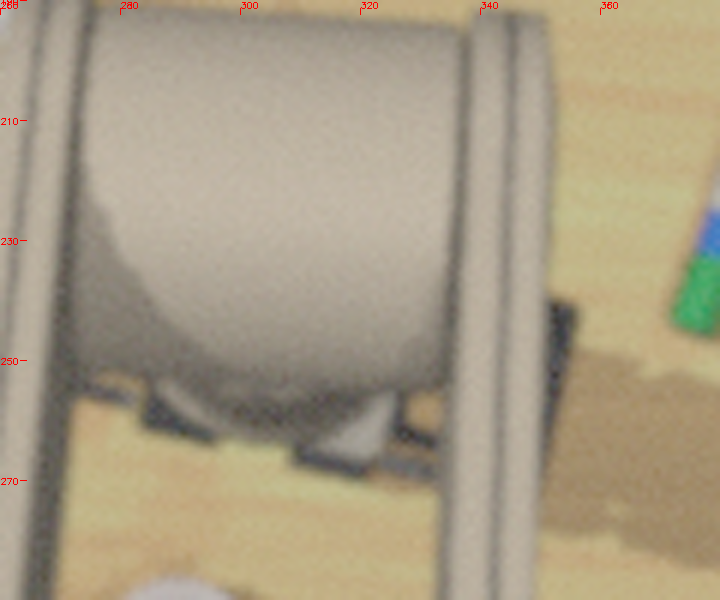

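The grasp point projects exactly onto the handle in both views, but the fingers met no resistance. I'll close further to test this.

Request:
apply_moves --pt "0 0 0" --pt "0 0 0" --pt "0 0 0" --pt "0 0 0" --twist '[0, 0, 0, 0]' --gripper 0.5 --squeeze 15

```text
t: 4.2
tool_pos: [0.5403, 0.0347, 0.0687]
orientation: [0.326, 3.125, 0.0]
force: [0.1, 1.0, 1.4]
opening: 0.005
gripper_force: 0.0
```

```bash
python3 -c "
from h import *
st()
shot('side','s2')
a=cv2.imread('pics/s1.png');b=cv2.imread('pics/s2.png')
k=8
f=lambda im,x,y:cv2.resize(np.clip(255*(im[y:y+45,x:x+48]/255.)**.5*1.1,0,255).astype('uint8'),None,fx=k,fy=k,interpolation=cv2.INTER_CUBIC)
o=cv2.imread('pics/side0.png')
cv2.imwrite('pics/cmp.png',np.hstack([f(o,280,215),f(b,280,215)]))"
```

```text
t 4.2 pos [0.5403 0.0347 0.0687] F [0.1 1.  1.4] open 0.005 grip 0.0
yaw of tool y 1.363 tool z [ 0.  0. -1.]
```

View pics/cmp.png

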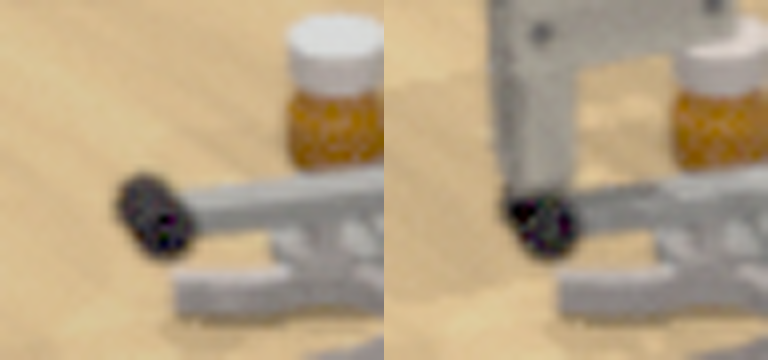

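The fingertips end at row 239 or so, just above the barrel, whose visible part spans rows 239–247. They sit roughly 25 mm higher than the stated tip length implies. I'll open, go lower watching the force, and close again.

Request:
apply_moves --pt "0 0 0" --pt "0 0 0" --pt "0 0 0" --pt "0 0 0" --pt "0 0 0" --pt "0 0 0.6" --pt "0 0 0.6" --pt "0 0 0.6" --twist '[0, 0, 0, 0, 0, 0, 0, 0]' --gripper 6.0

```text
t: 5.25
tool_pos: [0.54, 0.0346, 0.05]
orientation: [-0.326, -3.124, 0.0]
force: [-0.1, -0.4, -0.8]
opening: 0.0597
gripper_force: 0.0
```

Request:
apply_moves --pt "0 0 0" --pt "0 0 0" --pt "0 0 0" --pt "0 0 0" --pt "0 0 0" --pt "0 0 0" --twist '[0, 0, 0, 0, 0, 0]' --gripper 2.0 --squeeze 15

```text
t: 6.0
tool_pos: [0.5407, 0.0354, 0.051]
orientation: [0.326, 3.124, 0.002]
force: [1.7, 5.1, -0.8]
opening: 0.028
gripper_force: 15.0
```

Request:
apply_moves --pt "-0.14 0 -0.95" --pt "-0.21 0 -0.93" --pt "-0.29 0 -0.91" --pt "-0.36 0 -0.89" --pt "-0.43 0 -0.85" --pt "-0.5 0 -0.82" --twist '[0, 0, 0, 0, 0, 0]' --squeeze 25

```text
t: 6.75
tool_pos: [0.5583, 0.0316, 0.1035]
orientation: [-0.325, -3.122, -0.002]
force: [0.9, 4.8, -5.4]
opening: 0.0275
gripper_force: 25.0
```

Request:
apply_moves --pt "-0.56 0 -0.78" --pt "-0.62 0 -0.73" --pt "-0.67 0 -0.68" --pt "-0.73 0 -0.62" --pt "-0.77 0 -0.56" --pt "-0.82 0 -0.5" --pt "-0.85 0 -0.43" --twist '[0, 0, 0, 0, 0, 0, 0]'

```text
t: 7.62
tool_pos: [0.6072, 0.021, 0.1468]
orientation: [-0.325, -3.122, -0.001]
force: [-4.4, 3.1, 0.2]
opening: 0.0275
gripper_force: 25.0
```

Request:
apply_moves --pt "-0.88 0 -0.36" --pt "-0.91 0 -0.29" --pt "-0.93 0 -0.22" --pt "-0.95 0 -0.14" --pt "-0.95 0 -0.07" --pt "-0.96 0 0.01" --pt "-0.8 0 0.09" --pt "0 0 0" --twist '[0, 0, 0, 0, 0, 0, 0, 0]'

```text
t: 8.62
tool_pos: [0.6721, 0.0069, 0.1588]
orientation: [0.326, 3.122, 0.0]
force: [1.5, 1.1, 6.8]
opening: 0.0276
gripper_force: 25.0
```

```bash
python3 -c "
from h import *
st()
shot('side','s3'); shot('top','t3');crop('s3',235,160,190,145,4,'sc3')"
```

```text
t 8.62 pos [0.6721 0.0069 0.1588] F [1.5 1.1 6.8] open 0.0276 grip 25.0
yaw of tool y 1.363 tool z [ 0.003 -0.    -1.   ]
```

View pics/sc3.png

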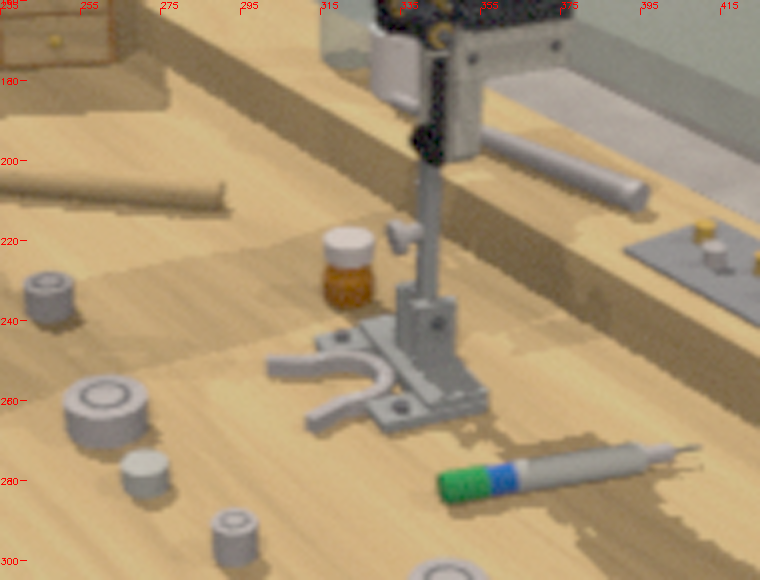

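The arm is up and still held: barrel at (342.5,196), hinge at (344,241). The nest is clearly visible now, so I'll compute the arm angle and refine the nest pose.

```bash
python3 -c "
from h import *
S=cam('s3');T=cam('t3')
for th in(1.2,1.3,1.4,1.5,1.6,1.7): print(th,proj(S,N(.06-.12*np.cos(th),0,.05+.12*np.sin(th))).round(1))
print('nest ctr',proj(S,N(0,0,0)),'tcp',proj(S,[.6721,.0069,.1588]))
p=[N(x,y,.012) for x,y in((-.04,.0405),(-.04,-.0405),(.0245,0))]
print([proj(S,q).round(1) for q in p])"
```

```text
1.2 [326.5 202.7]
1.3 [330.6 200.6]
1.4 [334.8 199. ]
1.5 [339.1 197.7]
1.6 [343.3 196.9]
1.7 [347.5 196.6]
nest ctr [320.26008405 258.46437567] tcp [346.34678353 199.91763061]
[array([301. , 250.4]), array([311.9, 265. ]), array([328.7, 252.9])]
```

Request:
apply_moves --pt "0 0 0" --pt "0 0 0" --pt "0 0 0" --pt "0 0 -2" --pt "0 0 -3" --pt "0 0 0" --twist '[0, 0, 0, 0, 0, 0]' --gripper 5.5

```text
t: 9.48
tool_pos: [0.6729, 0.007, 0.2123]
orientation: [0.325, 3.117, 0.0]
force: [0.7, 1.5, 0.3]
opening: 0.055
gripper_force: 0.0
```

```bash
python3 -c "
from h import *
go([.510,-.212,.10])
S=shot('side','s4')
im=cv2.imread('pics/s4.png')
crop('s4',235,170,190,145,4,'sc4')"
```

```text
t 9.47 pos [0.6729 0.007  0.2123] F [0.7 1.5 0.3] open 0.055 grip 0.0
yaw of tool y 1.363 tool z [ 0.007 -0.001 -1.   ]
total tool cm [ 11.51 -24.8   11.12]
```

Request:
apply_moves --pt "1.7 -3.5 0" --pt "1.7 -3.5 0" --pt "1.7 -3.5 0" --pt "1.7 -3.6 2" --pt "1.7 -3.6 2" --pt "1.5 -3.6 3" --pt "1.5 -3.5 4" --pt "0 0 0" --twist '[0, 0, 0, 0, 0, 0, 0, 0]' --gripper 7.5

```text
t: 10.52
tool_pos: [0.5025, -0.2119, 0.0924]
orientation: [-0.33, -3.116, -0.004]
force: [-0.8, -0.1, 0.7]
opening: 0.075
gripper_force: 0.0
```

```bash
python3 -c "
from h import *
go([.510,-.212,.03])"
```

```text
t 10.53 pos [ 0.5025 -0.2119  0.0924] F [-0.8 -0.1  0.7] open 0.075 grip 0.0
yaw of tool y 1.3599 tool z [-0.008  0.003 -1.   ]
total tool cm [-0.79  0.14  6.24]
```

Request:
apply_moves --pt "-0.4 0.1 1.5" --pt "-0.2 0 1.5" --pt "0 0 1.2" --pt "0 0 1.0" --pt "0 0 0" --pt "0 0 0" --twist '[0, 0, 0, 0, 0, 0]'

```text
t: 11.28
tool_pos: [0.5134, -0.2121, 0.0454]
orientation: [0.326, 3.124, -0.0]
force: [-0.1, 0.1, -0.7]
opening: 0.0751
gripper_force: 0.0
```

```bash
python3 -c "
from h import *
go([.510,-.212,.012])
a=shot('side','s5');shot('top','t5')
o=cv2.imread('pics/s5.png');b=cv2.imread('pics/t5.png')
f=lambda im,x,y:cv2.resize(np.clip(255*(im[y:y+80,x:x+80]/255.)**.5*1.1,0,255).astype('uint8'),None,fx=5,fy=5,interpolation=cv2.INTER_CUBIC)
cv2.imwrite('pics/cmp2.png',np.hstack([f(o,305,255),f(b,375,230)]))
p,R=st()
for y in(-.0375,.0375):
  for z in (0,.025): print(y,z,proj(a,p+R@[0,y,z]).round(1))"
```

```text
t 11.28 pos [ 0.5134 -0.2121  0.0454] F [-0.1  0.1 -0.7] open 0.0751 grip 0.0
yaw of tool y 1.3631 tool z [ 0. -0. -1.]
total tool cm [ 0.33 -0.05  3.34]
t 11.38 pos [ 0.5135 -0.2123  0.0457] F [0.3 0.2 0.1] open 0.0748 grip 0.0
yaw of tool y 1.363 tool z [ 0.001 -0.001 -1.   ]
-0.0375 0 [354.8 306.6]
-0.0375 0.025 [354.4 316. ]
0.0375 0 [340.3 288. ]
0.0375 0.025 [340.1 297.1]
```

View pics/cmp2.png

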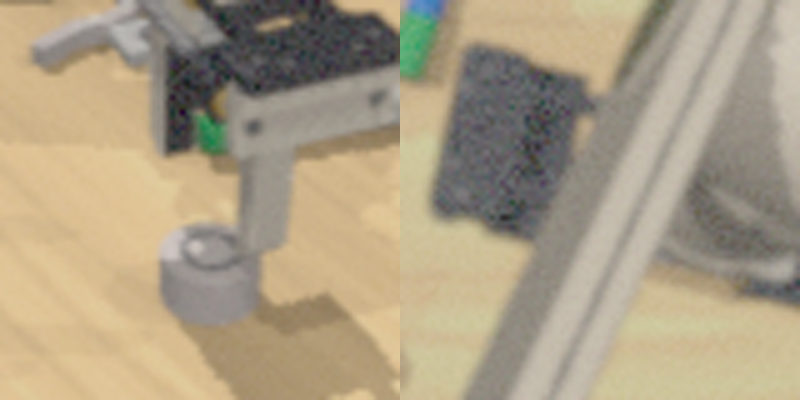

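The die top is at (346.6,304.5), in line with the projected TCP axis at (347,305). The near fingertip bottom is at about (358,305), at TCP level or above it. I'll keep lowering.

Request:
apply_moves --pt "0.3 0 0.6" --pt "0 0 0.6" --pt "0 0 0.6" --pt "0 0 0.4" --pt "0 0 0" --twist '[0, 0, 0, 0, 0]'

```text
t: 12.0
tool_pos: [0.5098, -0.2113, 0.0225]
orientation: [-0.326, -3.124, -0.001]
force: [0.1, 0.0, 0.1]
opening: 0.0753
gripper_force: 0.0
```

Request:
apply_moves --pt "0 0 0.4" --pt "0 0 0.4" --pt "0 0 0.2" --pt "0 0 0" --twist '[0, 0, 0, 0]'

```text
t: 12.5
tool_pos: [0.5099, -0.2113, 0.0128]
orientation: [-0.326, -3.124, -0.0]
force: [-0.2, -0.6, 0.1]
opening: 0.0751
gripper_force: 0.0
```

Request:
apply_moves --pt "0 0 0" --pt "0 0 0" --pt "0 0 0" --pt "0 0 0" --pt "0 0 0" --pt "0 0 0" --twist '[0, 0, 0, 0, 0, 0]' --gripper 4.0 --squeeze 12

```text
t: 13.25
tool_pos: [0.5102, -0.2116, 0.0131]
orientation: [0.326, 3.125, -0.0]
force: [0.9, -1.4, 0.4]
opening: 0.0453
gripper_force: 12.0
```

Request:
apply_moves --pt "0.2 0.9 0" --pt "0.55 2.3 0" --pt "0.6 2.5 0" --pt "0.6 2.5 0" --pt "0.6 2.5 0" --pt "0.6 2.5 0" --pt "0.6 2.5 0" --pt "0.6 2.5 0" --twist '[0, 0, 0, 0, 0, 0, 0, 0]' --squeeze 20

```text
t: 14.25
tool_pos: [0.5049, -0.0232, 0.0131]
orientation: [0.326, 3.124, -0.0]
force: [0.2, -0.6, 0.3]
opening: 0.0452
gripper_force: 20.0
```

Request:
apply_moves --pt "0.4 1.8 0" --pt "0.1 0.5 0" --pt "0 0 0" --twist '[0, 0, 0]'

```text
t: 14.62
tool_pos: [0.5051, -0.0002, 0.0132]
orientation: [0.325, 3.125, 0.001]
force: [-0.4, 3.6, 1.6]
opening: 0.045
gripper_force: 20.0
```

```bash
python3 -c "
from h import *
go([.522,.039,.013])
a=shot('side','s6');shot('top','t6')
crop('s6',250,200,150,110,5,'sc6')"
```

```text
t 14.62 pos [ 5.051e-01 -2.000e-04  1.320e-02] F [-0.4  3.6  1.6] open 0.045 grip 20.0
yaw of tool y 1.3635 tool z [ 0.     0.001 -1.   ]
total tool cm [-0.85  4.19  0.02]
```

View pics/sc6.png

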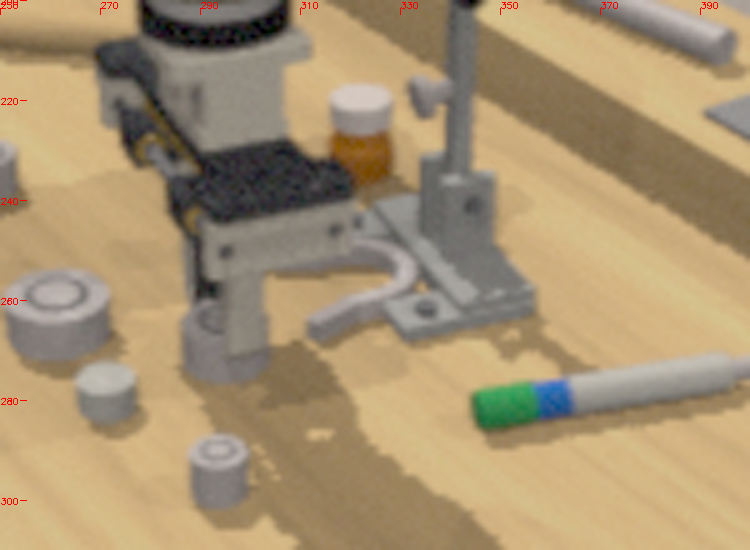

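The die is held square at (295,268), and the handle and the die grasps both show the camera estimate to be about 3 mm low in y. With that correction I'll align with the nest axis and enter the mouth.

Request:
apply_moves --pt "-0.1 0.7 0" --pt "-0.25 1.2 0" --pt "-0.25 1.2 0" --pt "-0.2 0.9 0" --pt "-0.05 0.2 0" --pt "0 0 0" --twist '[0, 0, 0, 0, 0, 0]'

```text
t: 15.48
tool_pos: [0.5222, 0.0391, 0.0131]
orientation: [0.325, 3.124, 0.001]
force: [0.1, 0.2, 2.5]
opening: 0.0452
gripper_force: 20.0
```

Request:
apply_moves --pt "-0.6 0 0" --pt "-1.0 0 0" --pt "-1.0 0 0" --pt "-0.8 0 0" --pt "-0.4 0 0" --pt "0 0 0" --twist '[0, 0, 0, 0, 0, 0]'

```text
t: 16.23
tool_pos: [0.5587, 0.0311, 0.0131]
orientation: [-0.326, -3.123, -0.001]
force: [-3.5, 1.1, 6.1]
opening: 0.0453
gripper_force: 20.0
```

```bash
python3 -c "
from h import *
st();go(N(-.032,.003,.013))"
```

```text
t 16.23 pos [0.5587 0.0311 0.0131] F [-3.5  1.1  6.1] open 0.0453 grip 20.0
yaw of tool y 1.3628 tool z [-0.001  0.001 -1.   ]
t 16.23 pos [0.5587 0.0311 0.0131] F [-3.5  1.1  6.1] open 0.0453 grip 20.0
yaw of tool y 1.3628 tool z [-0.001  0.001 -1.   ]
total tool cm [-1.03  0.    0.01]
```

Request:
apply_moves --pt "0 0 0" --pt "0 0 0" --pt "0 0 0" --pt "0 0 -1.5" --pt "0 0 -1.5" --pt "1.5 0 0" --pt "1.5 0 0" --pt "1.5 0 0" --twist '[0, 0, 0, 0, 0, 0, 0, 0]' --gripper 5.6

```text
t: 17.23
tool_pos: [0.5155, 0.04, 0.0447]
orientation: [0.326, 3.123, 0.0]
force: [-0.5, -0.4, -0.8]
opening: 0.0558
gripper_force: 0.0
```

Request:
apply_moves --pt "0.5 0 0" --pt "0 0 0" --pt "0 0 0" --pt "0 0 1.0" --pt "0 0 1.0" --pt "0 0 0.5" --pt "0 0 0" --twist '[0, 0, 0, 0, 0, 0, 0]' --gripper 2.4

```text
t: 18.1
tool_pos: [0.5094, 0.041, 0.0171]
orientation: [-0.326, -3.123, 0.0]
force: [0.9, 0.8, -1.2]
opening: 0.0237
gripper_force: 0.0
```

```bash
python3 -c "
from h import *
go(N(-.03,.003,.017))"
```

```text
t 18.1 pos [0.5094 0.041  0.0171] F [ 0.9  0.8 -1.2] open 0.0237 grip 0.0
yaw of tool y 1.363 tool z [-0.002  0.    -1.   ]
total tool cm [-6.25  0.06 -0.01]
```

Request:
apply_moves --pt "-0.6 0 0" --pt "-0.8 0 0" --pt "-0.8 0 0" --pt "-0.8 0 0" --pt "-0.8 0 0" --pt "-0.5 0 0" --pt "-0.3 0 0" --pt "0 0 0" --twist '[0, 0, 0, 0, 0, 0, 0, 0]'

```text
t: 19.1
tool_pos: [0.5554, 0.0314, 0.018]
orientation: [0.326, 3.124, -0.0]
force: [-1.3, 0.2, 0.7]
opening: 0.0242
gripper_force: 0.6
```

Request:
apply_moves --pt "-0.3 0 0" --pt "-0.3 0 0" --pt "-0.3 0 0" --pt "-0.2 0 0" --pt "0 0 0" --twist '[0, 0, 0, 0, 0]'

```text
t: 19.73
tool_pos: [0.5662, 0.0291, 0.0181]
orientation: [0.326, 3.124, -0.0]
force: [-0.9, -0.0, -0.1]
opening: 0.0242
gripper_force: 0.6
```

Request:
apply_moves --pt "-0.2 0 0" --pt "-0.2 0 0" --pt "-0.1 0 0" --pt "0 0 0" --twist '[0, 0, 0, 0]'

```text
t: 20.23
tool_pos: [0.571, 0.0281, 0.018]
orientation: [0.326, 3.125, -0.0]
force: [-1.3, 0.3, 0.6]
opening: 0.0241
gripper_force: 0.8
```

Request:
apply_moves --pt "-0.1 0 0" --pt "-0.1 0 0" --pt "0 0 0" --twist '[0, 0, 0]'

```text
t: 20.6
tool_pos: [0.5729, 0.0278, 0.0181]
orientation: [0.326, 3.125, -0.0]
force: [-0.1, 0.3, 0.3]
opening: 0.024
gripper_force: 0.9
```

Request:
apply_moves --pt "-0.15 0 0" --pt "-0.15 0 0" --pt "0 0 0" --twist '[0, 0, 0]'

```text
t: 20.98
tool_pos: [0.5758, 0.0271, 0.018]
orientation: [-0.326, -3.125, -0.0]
force: [-2.1, 2.0, 0.8]
opening: 0.024
gripper_force: 1.2
```

Request:
apply_moves --pt "-0.15 0 0" --pt "-0.15 0 0" --pt "0 0 0" --twist '[0, 0, 0]'

```text
t: 21.35
tool_pos: [0.5766, 0.027, 0.0175]
orientation: [-0.325, -3.12, -0.0]
force: [-10.8, 1.4, 6.6]
opening: 0.0239
gripper_force: 5.7
```

Request:
apply_moves --pt "-0.1 0 0" --pt "0 0 0" --twist '[0, 0]'

```text
t: 21.6
tool_pos: [0.5768, 0.027, 0.0174]
orientation: [-0.325, -3.119, -0.0]
force: [-14.5, 2.9, 9.7]
opening: 0.024
gripper_force: 7.4
```

Request:
apply_moves --pt "0.6 0 0" --pt "1.5 0 0" --pt "2.5 0 0" --pt "2.0 0 -3" --pt "0 0 -5" --pt "0 0 -4" --pt "0 0 0" --twist '[0, 0, 0, 0, 0, 0, 0]'

```text
t: 22.48
tool_pos: [0.5186, 0.0398, 0.1429]
orientation: [0.325, 3.115, 0.001]
force: [-0.3, 0.4, -0.2]
opening: 0.024
gripper_force: 0.0
```

```bash
python3 -c "
from h import *
st()
c=shot('side','s7');T=shot('top','t7')
# template match of the die (from first frames, full puck incl. sides) in new views
for nm,tag,(u,v),hw in(('side0','s7',(347,309),14),('top0','t7',(415.75,273.75),11)):
    a=cv2.imread(f'pics/{nm}.png');b=cv2.imread(f'pics/{tag}.png')
    u0,v0=int(u)-hw,int(v)-hw
    t=a[v0:v0+2*hw,u0:u0+2*hw]; cc=cam(tag); e=proj(cc,N(0,0,.024)); 
    x0,y0=int(e[0])-50,int(e[1])-50
    m=cv2.matchTemplate(b[y0:y0+100,x0:x0+100],t,cv2.TM_CCOEFF_NORMED)
    _,s,_,l=cv2.minMaxLoc(m)
    print(tag,'score',round(s,2),'pos',x0+l[0]-u0+u,y0+l[1]-v0+v,'expected nest ctr z24',e.round(1))
"
```

```text
t 22.48 pos [0.5186 0.0398 0.1429] F [-0.3  0.4 -0.2] open 0.024 grip 0.0
yaw of tool y 1.363 tool z [ 0.01 -0.   -1.  ]
s7 score 0.69 pos 314 283 expected nest ctr z24 [320.3 250.8]
t7 score 0.4 pos 275.75 235.75 expected nest ctr z24 [313.7 230.9]
```

```bash
python3 -c "
from h import *
a=cv2.imread('pics/side0.png',0).astype('f4');b=cv2.imread('pics/s7.png',0).astype('f4')
# die top ellipse template, centre (347,305.25)
k=4
A=cv2.resize(a[298:313,336:359],None,fx=k,fy=k,interpolation=cv2.INTER_CUBIC)
x0,y0=300,235
B=cv2.resize(b[y0:y0+36,x0:x0+46],None,fx=k,fy=k,interpolation=cv2.INTER_CUBIC)
for sc in(.9,.95,1.):
    t=cv2.resize(A,None,fx=sc,fy=sc)
    m=cv2.matchTemplate(B,t,cv2.TM_CCOEFF_NORMED);_,s,_,l=cv2.minMaxLoc(m)
    print(sc,round(s,3),'die top centre',x0+l[0]/k+(347-336)*sc,y0+l[1]/k+(305.25-298)*sc)
c=cam('s7')
for x in(-.01,-.005,0,.005):print(x,proj(c,N(x,0,.024)).round(1))
print(b[240:262:1,306:336:2].astype(int))
"
```

```text
0.9 0.482 die top centre 320.65 248.775
0.95 0.523 die top centre 320.45 248.3875
1.0 0.552 die top centre 320.0 248.25
-0.01 [316.8 251.5]
-0.005 [318.6 251.1]
0 [320.3 250.8]
0.005 [322.  250.4]
[[111 107 111 114 109 100 102 102  64  56  96  99 101 100  50]
 [111 112 110 113 114 106 101  96  88  56  94 101 101  98  51]
 [109 112 110 112 116 108  92  65  77  68  76  99 102  93  50]
 [107 111 111 111 104  99  66  47  64  80  56  96 100  94  49]
 [104 108 113 107  85  89  59  34  57  85  62  85  93  87  48]
 [100 106 110 103  69  88  73  46  63  85  73  66  93  86  49]
 [100 102 105  98  59  97  90  87  88  89  82  54  82  81  54]
 [101 100  99  98  81  96  79  78  80  87  87  59  59  76  77]
 [101  99 101 107 102  78  87  98 100  72  83  81  49  74  87]
 [ 93  93  93 100 101  71  98 103 105  89  74  94  57  63  79]
 [ 75  79  83  84 101  75  90 101 100  87  84 101  91  55  76]
 [ 57  61  64  68  98  89  65  85  81  74 104  94  94  64  72]
 [ 56  57  60  57  79  99  89  84  83  98 118  82  93  85  63]
 [ 57  57  61  54  50  73  99 116 114 109  90  61  79  90  46]
 [ 55  47  50  47  46  54  73  88  82  74  68  56  98 107  44]
 [ 73  61  56  50  44  57  64  68  69  66  60  59  96 103  45]
 [112 103  92  79  44  61  63  63  67  65  59  66  91  80  69]
 [119 113  95  81  45  60  65  66  66  68  68  69  76  59  93]
 [118 114  96  89  51  61  69  75  76  82  73  70  62  63  88]
 [122 113  97  93  64  65  93 110  95  90  79  73  78  95  91]
 [126 115 102  97  87  82 118 117  91  72  74 103 101  94  62]
 [126 127 120 116 114 117 116  85  69  68  68 101 104  83  53]]
```

The ring centre on the die is at about (320.1,249.2) in the side view. The nest-centre projection with the 3 mm bias is (319.9,250.2), and the push ended on a hard stop at 14 N, so the die is home. Now back to the handle to bring the arm down.

Request:
apply_moves --pt "0 0 -4" --pt "0 0 -4" --pt "-3 0 0" --pt "-4 0 0" --pt "-4 0 0" --pt "-3 0 0" --pt "-0.7 0 0" --pt "0 0 0" --twist '[0, 0, 0, 0, 0, 0, 0, 0]' --gripper 5.5

```text
t: 23.58
tool_pos: [0.6582, 0.0097, 0.2163]
orientation: [-0.326, -3.122, 0.0]
force: [-1.1, -0.2, 0.3]
opening: 0.0552
gripper_force: 0.0
```

```bash
python3 -c "
from h import *
go([.6627,.0092,.16])"
```

```text
t 23.57 pos [0.6582 0.0097 0.2163] F [-1.1 -0.2  0.3] open 0.0552 grip 0.0
yaw of tool y 1.3629 tool z [-0.003  0.    -1.   ]
total tool cm [-0.47  0.05  5.63]
```

Request:
apply_moves --pt "-0.3 0 1.5" --pt "-0.1 0 1.5" --pt "0 0 1.5" --pt "0 0 1.0" --pt "0 0 0" --twist '[0, 0, 0, 0, 0]'

```text
t: 24.2
tool_pos: [0.6619, 0.0089, 0.1615]
orientation: [-0.325, -3.122, 0.0]
force: [0.2, -0.4, 0.4]
opening: 0.0545
gripper_force: 0.0
```

Request:
apply_moves --pt "0 0 0" --pt "0 0 0" --pt "0 0 0" --pt "0 0 0" --pt "0 0 0" --twist '[0, 0, 0, 0, 0]' --gripper 2.0 --squeeze 30

```text
t: 24.82
tool_pos: [0.6632, 0.0089, 0.1636]
orientation: [0.326, 3.124, 0.0]
force: [0.3, 0.0, 2.9]
opening: 0.0277
gripper_force: 30.0
```

```bash
python3 -c "
from h import *
st()
prev=None
for th in np.linspace(1.58,.0,21):
    c=(-12*np.cos(th),12*np.sin(th))
    if prev: print(round(th,2),'x',round(prev[0]-c[0],2),'z',round(prev[1]-c[1],2))
    prev=c"
```

```text
t 24.82 pos [0.6632 0.0089 0.1636] F [0.3 0.  2.9] open 0.0277 grip 30.0
yaw of tool y 1.363 tool z [ 0.001  0.    -1.   ]
1.5 x 0.95 z 0.03
1.42 x 0.94 z 0.1
1.34 x 0.93 z 0.18
1.26 x 0.91 z 0.25
1.18 x 0.89 z 0.32
1.11 x 0.86 z 0.39
1.03 x 0.83 z 0.46
0.95 x 0.79 z 0.52
0.87 x 0.75 z 0.58
0.79 x 0.7 z 0.64
0.71 x 0.65 z 0.69
0.63 x 0.59 z 0.74
0.55 x 0.53 z 0.79
0.47 x 0.47 z 0.83
0.4 x 0.4 z 0.86
0.32 x 0.33 z 0.89
0.24 x 0.26 z 0.91
0.16 x 0.19 z 0.93
0.08 x 0.11 z 0.94
0.0 x 0.04 z 0.95
```

Request:
apply_moves --pt "0.95 0 0.03" --pt "0.94 0 0.1" --pt "0.93 0 0.18" --pt "0.91 0 0.25" --pt "0.89 0 0.32" --pt "0.86 0 0.39" --pt "0.83 0 0.46" --twist '[0, 0, 0, 0, 0, 0, 0]'

```text
t: 25.7
tool_pos: [0.6007, 0.0225, 0.1471]
orientation: [0.325, 3.123, 0.001]
force: [-1.2, 2.4, 9.4]
opening: 0.0277
gripper_force: 30.0
```

Request:
apply_moves --pt "0.79 0 0.52" --pt "0.75 0 0.58" --pt "0.7 0 0.64" --pt "0.65 0 0.69" --pt "0.59 0 0.74" --pt "0.53 0 0.79" --twist '[0, 0, 0, 0, 0, 0]'

```text
t: 26.45
tool_pos: [0.5602, 0.0312, 0.1061]
orientation: [-0.325, -3.123, -0.002]
force: [-2.2, 6.0, 5.6]
opening: 0.0278
gripper_force: 30.0
```

Request:
apply_moves --pt "0.47 0 0.83" --pt "0.4 0 0.86" --pt "0.33 0 0.89" --pt "0.26 0 0.91" --pt "0 0 0" --twist '[0, 0, 0, 0, 0]'

```text
t: 27.08
tool_pos: [0.5451, 0.0345, 0.0696]
orientation: [-0.325, -3.121, -0.002]
force: [0.4, 6.9, -0.4]
opening: 0.0279
gripper_force: 30.0
```

Request:
apply_moves --pt "0.19 0 0.8" --pt "0.1 0 0.6" --pt "0 0 0.3" --pt "0 0 0" --twist '[0, 0, 0, 0]'

```text
t: 27.58
tool_pos: [0.5422, 0.0351, 0.0529]
orientation: [-0.325, -3.121, -0.002]
force: [-1.3, 7.5, 0.7]
opening: 0.0279
gripper_force: 30.0
```

Request:
apply_moves --pt "0 0 0.3" --pt "0 0 0.2" --pt "0 0 0" --twist '[0, 0, 0]'

```text
t: 27.95
tool_pos: [0.5419, 0.0352, 0.0478]
orientation: [-0.325, -3.12, -0.002]
force: [-2.3, 6.7, -0.5]
opening: 0.0278
gripper_force: 30.0
```

Request:
apply_moves --pt "0 0 0.3" --pt "0 0 0.3" --pt "0 0 0" --twist '[0, 0, 0]'

```text
t: 28.32
tool_pos: [0.5418, 0.0352, 0.0417]
orientation: [-0.325, -3.12, -0.002]
force: [-2.2, 6.9, 0.2]
opening: 0.0279
gripper_force: 30.0
```

Request:
apply_moves --pt "0 0 0.2" --pt "0 0 0.2" --pt "0 0 0" --twist '[0, 0, 0]'

```text
t: 28.7
tool_pos: [0.542, 0.0352, 0.0384]
orientation: [-0.325, -3.12, -0.002]
force: [-5.6, 6.2, 6.0]
opening: 0.0278
gripper_force: 30.0
```

Contact is starting. I'll press on gradually.

Request:
apply_moves --pt "0 0 0.2" --pt "0 0 0.1" --pt "0 0 0" --twist '[0, 0, 0]' --squeeze 45

```text
t: 29.08
tool_pos: [0.5422, 0.0351, 0.0373]
orientation: [-0.325, -3.12, -0.002]
force: [-14.5, 7.7, 22.8]
opening: 0.0277
gripper_force: 45.0
```

Request:
apply_moves --pt "0 0 0.2" --pt "0 0 0" --pt "0 0 0" --twist '[0, 0, 0]'

```text
t: 29.45
tool_pos: [0.5426, 0.0351, 0.0364]
orientation: [-0.324, -3.121, -0.002]
force: [-16.7, 4.8, 30.6]
opening: 0.0277
gripper_force: 45.0
```

Request:
apply_moves --pt "0 0 0" --pt "0 0 0" --pt "0 0 0" --pt "0 0 0" --pt "0 0 -0.1" --pt "0 0 -0.1" --pt "0 0 0" --twist '[0, 0, 0, 0, 0, 0, 0]'

```text
t: 30.32
tool_pos: [0.5426, 0.0351, 0.0371]
orientation: [-0.325, -3.121, -0.002]
force: [-10.8, 5.9, 19.9]
opening: 0.0276
gripper_force: 45.0
```

Request:
apply_moves --pt "0 0 0" --pt "0 0 0" --pt "0 0 0" --pt "0 0 0" --pt "0 0 -1" --pt "0 0 -3" --pt "0 0 -4" --pt "0 0 -4" --twist '[0, 0, 0, 0, 0, 0, 0, 0]' --gripper 6.0

```text
t: 31.32
tool_pos: [0.5447, 0.0336, 0.1581]
orientation: [0.326, 3.124, 0.0]
force: [1.2, 0.5, 0.8]
opening: 0.0597
gripper_force: 0.0
```

Request:
apply_moves --pt "2 5 -2" --pt "2 5 0" --pt "2 5 0" --pt "2 5 0" --pt "2 5 0" --pt "2 5 0" --pt "0 0 0" --pt "0 0 0" --twist '[0, 0, 0, 0, 0, 0, 0, 0]'

```text
t: 32.33
tool_pos: [0.4892, 0.3518, 0.1766]
orientation: [0.325, 3.124, -0.001]
force: [-0.2, 0.6, -0.4]
opening: 0.0601
gripper_force: 0.0
```

```bash
cat > chk.py <<'E'
from h import *
st(); S=shot('side','s9');T=shot('top','t9')
for n,c in(('side9',S),('top9',T)):
    for th in(-.15,-.05,0,.05,.1): print(n,th,proj(c,N(.06-.12*np.cos(th),0,.05+.12*np.sin(th))).round(1))
# black barrel blob
for tag,(x0,y0,x1,y1) in(('side0',(285,225,315,258)),('s9',(285,225,315,262)),('top0',(295,242,320,268)),('t9',(295,242,320,268))):
    g=cv2.imread(f'pics/{tag}.png',0)[y0:y1,x0:x1]; m=(g<42); ys,xs=np.nonzero(m)
    print(tag,'blob',m.sum(),xs.mean()+x0,ys.mean()+y0)
# change map vs start for bystanders
for a,b in(('side0','s9'),('top0','t9')):
    d=cv2.absdiff(cv2.imread(f'pics/{a}.png',0),cv2.imread(f'pics/{b}.png',0))
    d=cv2.GaussianBlur(d,(5,5),0)>25; n,_,s,_=cv2.connectedComponentsWithStats(d.astype('uint8'))
    print(b,[tuple(r) for r in s[1:] if r[4]>25])
E
python3 chk.py
```

```text
t 32.33 pos [0.4892 0.3518 0.1766] F [-0.2  0.6 -0.4] open 0.0601 grip 0.0
yaw of tool y 1.3638 tool z [ 0. -0. -1.]
side9 -0.15 [299.6 252.3]
side9 -0.05 [299.1 248.4]
side9 0 [299.  246.5]
side9 0.05 [299.  244.4]
side9 0.1 [299.1 242.4]
top9 -0.15 [307.5 255.4]
top9 -0.05 [307.4 255.2]
top9 0 [307.4 255. ]
top9 0.05 [307.4 254.6]
top9 0.1 [307.4 254.1]
side0 blob 74 299.2432432432432 241.8783783783784
s9 blob 71 299.1267605633803 244.59154929577466
top0 blob 80 305.9875 253.8875
t9 blob 73 305.93150684931504 254.53424657534248
s9 [(np.int32(72), np.int32(0), np.int32(171), np.int32(75), np.int32(6353)), (np.int32(13), np.int32(11), np.int32(64), np.int32(86), np.int32(2599)), (np.int32(203), np.int32(92), np.int32(31), np.int32(18), np.int32(375)), (np.int32(49), np.int32(102), np.int32(36), np.int32(26), np.int32(427)), (np.int32(203), np.int32(116), np.int32(39), np.int32(26), np.int32(434)), (np.int32(72), np.int32(133), np.int32(9), np.int32(18), np.int32(108)), (np.int32(220), np.int32(149), np.int32(4), np.int32(14), np.int32(45)), (np.int32(36), np.int32(153), np.int32(34),
[... 1498 characters left out ...]
np.int32(18), np.int32(100)), (np.int32(210), np.int32(271), np.int32(13), np.int32(14), np.int32(130)), (np.int32(25), np.int32(274), np.int32(33), np.int32(24), np.int32(214)), (np.int32(102), np.int32(422), np.int32(74), np.int32(43), np.int32(1551)), (np.int32(198), np.int32(425), np.int32(168), np.int32(55), np.int32(5363)), (np.int32(188), np.int32(437), np.int32(9), np.int32(7), np.int32(35)), (np.int32(0), np.int32(464), np.int32(18), np.int32(16), np.int32(244)), (np.int32(369), np.int32(464), np.int32(29), np.int32(16), np.int32(240)), (np.int32(402), np.int32(470), np.int32(37), np.int32(10), np.int32(271)), (np.int32(188), np.int32(474), np.int32(29), np.int32(6), np.int32(138))]
```

The arm reads about 0.02–0.045 rad once the camera bias is allowed for, too close to the 0.035 limit. I'll press again with closed fingers on top of the handle to make sure it is down.

Request:
apply_moves --pt "-2 -5 0" --pt "-2 -5 0" --pt "-2 -5 0" --pt "-2 -5 0" --pt "-2 -5 0" --pt "-2 -5 0" --pt "0 0 0" --pt "0 0 0" --twist '[0, 0, 0, 0, 0, 0, 0, 0]' --gripper 0.5

```text
t: 33.42
tool_pos: [0.5445, 0.033, 0.1764]
orientation: [-0.33, -3.124, -0.001]
force: [0.3, 1.1, -0.8]
opening: 0.005
gripper_force: 0.0
```

```bash
python3 -c "
from h import *
go([.5422,.035,.075])
print(tri(cam('top0'),(305.99,253.89),cam('side0'),(299.24,241.88)),tri(cam('t9'),(305.93,254.53),cam('s9'),(299.13,244.59)))"
```

```text
t 33.42 pos [0.5445 0.033  0.1764] F [ 0.3  1.1 -0.8] open 0.005 grip 0.0
yaw of tool y 1.3606 tool z [-0.  0. -1.]
total tool cm [ 0.27  0.15 10.14]
(array([0.54241305, 0.034516  , 0.06179643]), np.float64(0.00169697002282433)) (array([0.54198987, 0.03467388, 0.05377414]), np.float64(0.0017261867882324942))
```

Request:
apply_moves --pt "0.2 0.1 2.5" --pt "0 0 2.5" --pt "0 0 2.5" --pt "0 0 1.5" --pt "0 0 0.8" --pt "0 0 0.4" --pt "0 0 0" --twist '[0, 0, 0, 0, 0, 0, 0]'

```text
t: 34.3
tool_pos: [0.5433, 0.0352, 0.0747]
orientation: [0.326, 3.124, 0.0]
force: [-0.4, 0.7, 0.8]
opening: 0.0051
gripper_force: 0.0
```

Request:
apply_moves --pt "0 0 0.3" --pt "0 0 0.3" --pt "0 0 0" --twist '[0, 0, 0]'

```text
t: 34.67
tool_pos: [0.5428, 0.0351, 0.068]
orientation: [-0.326, -3.124, 0.0]
force: [-0.3, 0.7, -0.1]
opening: 0.0047
gripper_force: 0.0
```

Request:
apply_moves --pt "0 0 0.2" --pt "0 0 0.2" --pt "0 0 0" --twist '[0, 0, 0]'

```text
t: 35.05
tool_pos: [0.5428, 0.0351, 0.0639]
orientation: [-0.326, -3.124, 0.0]
force: [-0.2, 0.4, 0.4]
opening: 0.0051
gripper_force: 0.0
```

Request:
apply_moves --pt "0 0 0.2" --pt "0 0 0.2" --pt "0 0 0" --twist '[0, 0, 0]'

```text
t: 35.42
tool_pos: [0.5428, 0.0351, 0.06]
orientation: [-0.326, -3.124, 0.0]
force: [1.3, -0.5, 0.2]
opening: 0.005
gripper_force: 0.0
```

Request:
apply_moves --pt "0 0 0.2" --pt "0 0 0.1" --pt "0 0 0" --twist '[0, 0, 0]'

```text
t: 35.8
tool_pos: [0.5431, 0.0351, 0.0575]
orientation: [0.326, 3.124, -0.0]
force: [-1.2, -0.2, 4.0]
opening: 0.005
gripper_force: 1.7
```

Request:
apply_moves --pt "0 0 0.2" --pt "0 0 0.1" --pt "0 0 0" --twist '[0, 0, 0]'

```text
t: 36.17
tool_pos: [0.5432, 0.0351, 0.0562]
orientation: [0.326, 3.124, -0.0]
force: [-10.2, 0.3, 19.7]
opening: 0.0052
gripper_force: 9.5
```

Request:
apply_moves --pt "0 0 0.1" --pt "0 0 0" --pt "0 0 0" --pt "0 0 0" --pt "0 0 0" --twist '[0, 0, 0, 0, 0]'

```text
t: 36.8
tool_pos: [0.5433, 0.0351, 0.0559]
orientation: [0.325, 3.124, -0.0]
force: [-12.8, -0.1, 24.9]
opening: 0.0048
gripper_force: 12.3
```

Request:
apply_moves --pt "0 0 -0.4" --pt "0 0 -2" --pt "0 0 -4" --pt "0 0 -4" --pt "2 5 -1" --pt "2 5 0" --pt "2 5 0" --pt "2 5 0" --twist '[0, 0, 0, 0, 0, 0, 0, 0]'

```text
t: 37.8
tool_pos: [0.5055, 0.2489, 0.1671]
orientation: [0.326, 3.124, 0.0]
force: [0.1, -0.3, 0.6]
opening: 0.0053
gripper_force: 0.0
```

Request:
apply_moves --pt "2 5 0" --pt "2 5 0" --pt "0 0 0" --pt "0 0 0" --twist '[0, 0, 0, 0]'

```text
t: 38.3
tool_pos: [0.4873, 0.3531, 0.1667]
orientation: [-0.324, -3.124, 0.001]
force: [-0.5, -0.2, 1.0]
opening: 0.005
gripper_force: 0.0
```

```bash
python3 chk.py | grep -v '9 \[\|9 [-0]'
python3 -c "
from h import *
print(np.abs(cam('s9')['frame'].astype(int)-cam('s4')['frame'])[240:262,306:340].mean())
g=cv2.imread('pics/s9.png',0);print(g[242:262,306:336:2])"
```

```text
t 38.3 pos [0.4873 0.3531 0.1667] F [-0.5 -0.2  1. ] open 0.005 grip 0.0
yaw of tool y 1.3638 tool z [-0.    -0.001 -1.   ]
side0 blob 74 299.2432432432432 241.8783783783784
s9 blob 71 299.0422535211268 244.59154929577466
top0 blob 80 305.9875 253.8875
t9 blob 73 306.0821917808219 254.6164383561644
20.979500891265598
[[102 101  89  77  66  60  60  56  57  56  55  65  73  71  44]
 [ 80  71  61  61  56  56  56  55  58  72  56  95  97  91  46]
 [ 62  57  58  57  55  63  62  51  59  95  74  88  95  88  43]
 [ 56  59  62  74  60  92  82  56  60  90  88  68  92  84  46]
 [ 71  83  89 109  70 101  88  60  63  60  88  59  82  77  48]
 [114 116 115 117  84  93  95  62  68  71  85  65  59  76  66]
 [123 120 122 121  94  77  92  71  73  69  80  96  50  72  83]
 [117 120 120 119  94  62  62  72  69  62  78 104  63  65  91]
 [ 87  91  90  92  98  73  55  61  64  54  61  76  91  63  93]
 [ 68  69  69  72 110 100  45  55  52  49  69  70 108  78  85]
 [ 65  68  67  60  93 112  65  57  57  63  73  65 101 100  65]
 [ 65  66  63  56  62  73  69  72  72  72  67  59  86 103  47]
 [ 62  61  49  50  55  61  66  71  73  65  64  55  96 103  46]
 [ 62  56  55  53  56  59  65  67  69  66  61  60  78  70  44]
 [ 93  90  90  79  53  61  63  63  67  69  61  68  72  60  70]
 [ 99  95  98  89  58  61  64  64  68  71  68  71  68  53  92]
 [ 98  98 111 102  58  62  65  67  74  78  71  66  60  56  73]
 [105 107 115 112  76  60  67  75  74  71  66  60  59  66  62]
 [125 119 119 114  98  66  71  76  70  65  64  67  66  64  52]
 [127 128 123 115 100  72  71  64  66  68  59  64  81  81  52]]
```

```bash
python3 -c "
from plant import robot
print(robot.close_job())"
```

```text
the job is handed in; nothing more can be done
None
```

I handed the job in at about 38 s of the 72 s allowed: the 46 mm die is in the nest against its hard stop and the press arm is down on it, pressed twice with 25–30 N at the handle; the hand-in gave no verdict, and the arm angle (about 0.02 rad, limit 0.035) is only a camera estimate.

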